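# Put the clay modeller's tools and tapes away

### The job

Clear the modeller's bench: lay both toothed rakes flat and lengthwise beside each other in the aluminium pan, lay the wire-loop tool in the narrow wooden trough, and put both tape rolls over the post of the tape holder, the wide roll at the bottom and the narrow one lying on it. Set each thing down rather than dropping it, and leave the green foam wheel and the sanding block where they lie.

Things in the scene. Friction and masses are not known exactly. Their poses are not given: they have to be found in the camera images.
- rake_wide: Clay rake lying flat, 150 mm long, 70 g: beech handle 20 mm wide, 18 mm high (x = -75 to +17 mm), brass ferrule, thin steel shank and a crosswise toothed steel head (x = +59 to +75 mm) 48 mm wide, 14 mm high. Origin on the underside at mid-length: grip there (it balances about 10 mm nearer the head). x points to the head, y across, z up.
- rake_narrow: A second clay rake, the same in every size but with a head only 36 mm wide. Origin and axes as for rake_wide.
- loop_tool: Wire-loop modelling tool lying flat, 168 mm long, 40 g: dark wooden handle 85 mm long, 14 mm wide and 14 mm high, brass ferrules, an open steel wire loop at both ends (rounded at +x, triangular at -x, 29 mm wide at most). Origin on the underside at the middle of the handle; x along it, z up.
- roll_wide: The wide roll of black tape, lying flat: 64 mm outside diameter, 26 mm high, with an open cardboard-lined core of 38 mm diameter; 90 g. Origin at the centre of its underside, z up along the core.
- roll_narrow: The narrow roll of black tape, partly used, lying flat: 52 mm outside diameter, 13 mm high, the same 38 mm core; 40 g. Origin at the centre of its underside, z up along the core.
- pan: Aluminium sheet pan, fixed: 165 mm (its x) by 240 mm (its y), rim 22 mm high (25 mm with the rolled edge), walls and floor 3 mm thick. Origin at the centre of its underside, so the inner floor is 3 mm above it.
- trough: Narrow wooden tool trough, open on top, fixed: 90 mm (its x) by 210 mm (its y), 24 mm high, walls and floor 6 mm thick (inside 78 by 198 mm). Origin at the centre of its underside, so the inner floor is 6 mm above it.
- tape_post: Tape-roll holder, fixed: dark steel disc of 100 mm diameter, 8 mm thick, with an upright steel post of 18 mm diameter in its centre whose top is 55 mm above the table. Origin at the centre of the disc's underside, z up along the post.
- foam_wheel: Bystander, to be left where it lies: solid disc of green foam, 66 mm diameter, 24 mm high, a model-car wheel without a hole. Origin at the centre of its underside.
- sanding_block: Bystander, to be left where it lies: wooden sanding block with a cork sole, 60 mm (its x) by 40 mm (its y), 26 mm high. Origin at the centre of its underside.

How it is judged:
By the outcome, as a careful person would: the job done as asked, in the order asked, and still so for the second after the job is handed in, with the robot touching nothing.
It also fails if it takes over 125 s, if anything falls off the work surface, if the arm or the gripper's body presses on something with over 40 N, if the wrist force passes 120 N, or if a joint passes its speed limit or range.

### The arm

A 6-joint arm with a two-finger parallel gripper is mounted at the origin on the work surface. World frame = base frame: x ahead of the robot, y to its left, z up, the work surface at z = 0. Lengths are in m, angles in rad, forces in N, time in s.
With the tool pointing down it reaches from about 0.425 to 0.95 m from the base axis. Payload 3.5 kg.
Tool frame: the origin (TCP) lies between the finger pads; the fingertips stand 11 mm ahead of it and the grasp point (between the pads) lies 8 mm behind it; z points along the fingers, y is the line along which they close (so a half turn about z gives the same grasp; the last joint's range is limited). The gripper opens to 85 mm and grips with 20 to 120 N. Pads are 22 mm wide; open, the fingers measure 114 mm over their backs; the gripper's body (76 mm by 85 mm) begins 54 mm behind the grasp point. The pads swing forward as they close: fully open they stand 13 mm farther back than shut.
Start: joints at [1.163, 0.286, 1.577, -0, 1.279, -0.15], TCP at [0.172, 0.653, 0.242] pointing down, gripper open.
Joint ranges: [-2.77, 2.77], [-0.9, 2.22], [0.21, 2.48], [-1.53, 4.67], [0.24, 2.81], [-2.84, 2.84]. Speed limits (rad/s): [2.79, 2.79, 3.14, 3.14, 3.14, 3.14].

### API

Orientations are given as a rotation vector (axis times angle).
In Python, from plant import manip, viewer, trace, mark_of gives the robot as it stands.
- The arm moves only by the tool step_arm, never from a script. Its arguments are lists of equal length, an entry for each row: "translation": the shift along the tool's x, y, z each as a share of 0.6 m, from -1 to 1, a list of three; "rot": the turn, a rotation vector about the tool's x, y, z each as a share of 90 degrees, from -1 to 1, a list of three; "hand": the opening, from 0 (shut) to 1 (fully open). In form: {"translation": [[x, y, z], ...], "rot": [[ax, ay, az], ...], "hand": [hand, ...]}. A call has 1 to 12 rows; each row is the pose to reach, as a shift and turn from the pose commanded when the call began, along the tool's axes at that moment; what a row does not reach only later rows make up. A row lasts 1/8 s, in which the tool goes at most 62.5 mm and 10.7 degrees, less where a joint would pass 70% of its speed; a pose out of reach is approached as far as the arm can. A call with a number of a shift or a turn outside -1 to 1 is refused whole. A call with a gripper value outside its range is refused whole. The fingers move at their own pace and stop on an object; "squeeze" is the grip in N (left out, the last holds). Time passes only in rows, so rows that repeat a pose let the fingers close. It gives the time, the measured TCP pose, the force, the opening and the grip force at its end, in the units of the state.
- manip.read_state(): the state, without advancing time (a new reading comes with each control period).
- viewer.read_camera(name): name is "scene" or "top" or "wrist"; returns a dict with "img" (480x640x3 uint8, blue, green, red), "depth" (480x640 float32, m along the optical axis (not along the pixel's ray), 0 where there is no reading), "vfov" (degrees; the focal length in pixels is half the picture's height over the tangent of half this angle, whatever the lens; pixels are square), "cx", "cy" (the principal point, pixels), "R" (3x3) and "t" (3): a world point X has camera coordinates R X + t; the wrist camera has in their place "hand_eye" (4x4, takes a point from camera to tool coordinates, whose origin is the TCP and whose axes are the flange's). Camera axes: x right, y down, z forward; pixel columns grow to the right and rows downward; lengths in m; the calibration is good to about 2 mm. A picture is of the moment at which its call begins: read the wrist's pose just before it.
- manip.job_done(): hands the job in; it is judged then, once.
Trained networks look in a picture, given as the dict that the camera call returned (one of the last four; its "shot" number tells which), for a name from the list of things; names that differ only in an ending like _2 or _b are one class to them, and where a whole thing is asked for, a point or a joint stands for the part that bears it (a point fixed in the world has none). Each returns a list of dicts, best first, with "conf" (0 to 1); they miss things now and then, are a little off and sometimes report something else, mostly with a low value. They report only what shows in the picture. A call takes as long as a camera call.
- trace(picture, label): "pixels" (480x640 bool, what is visible of it) and "point" ([column, row] in pixels, amid what is visible of it).
- mark_of(picture, label): "point" ([column, row] in pixels: a listed point, or the origin of a listed thing).
The state is a dict: "clock": time; "joint_positions": joint angles; "joint_vel": joint speeds; "effort": joint torques, N m; "ee_pos": TCP position; "tcp_rot": TCP orientation; "wrist_force": force on the tool from outside, world axes, zero at the start; "torque": the same for the moment, N m; "gripper_width": finger opening in m; "grasp_force": force on a finger pad.
Only numpy, scipy, OpenCV 4.12 (cv2) and the standard library are available. Lean on these libraries where they do the work, as an engineer would, in place of code of your own. Each camera call takes 0.05 s, during which the arm holds its last target. There are 200 camera calls.

## Working session

There is one attempt and no reset: what is moved stays moved. The work goes in short steps, Python scripts to look and compute and a tool call to move; the robot and the scene stay as the last step left them, time stands still between calls to the robot, and variables do not carry over. Pictures are saved under pics/ and viewed, at most 14 in all, crops included, and the job is handed in when it is done.

Besides the shell and the picture viewer there is one more tool, called after "Emit:" as name(argument=value, ...) on one line, values as JSON. step_arm: Moves the arm, as the interface text tells. Shift numbers are shares of 0.6 m and turn numbers shares of 90 degrees, none past 1 either way. Its arguments: {"type":"object","properties":{"translation":{"type":"array","items":{"type":"array","items":{"type":"number","minimum":-1,"maximum":1}}},"rot":{"type":"array","items":{"type":"array","items":{"type":"number","minimum":-1,"maximum":1}}},"hand":{"type":"array","items":{"type":"number"}},"squeeze":{"type":"number"}},"required":["translation","rot","hand"]}

```bash
mkdir -p pics; ls
cat > h.py <<'E'
import numpy as np, cv2
from scipy.spatial.transform import Rotation as Ro
from plant import manip, viewer, trace, mark_of
def cam(name):
    s=manip.read_state(); p=viewer.read_camera(name)
    p['f']=240/np.tan(np.radians(p['vfov'])/2)
    if 'R' in p and p['R'] is not None: p['C2W']=(np.array(p['R']).T, -np.array(p['R']).T@np.array(p['t']))
    else:
        H=np.array(p['hand_eye']); Rt=Ro.from_rotvec(s['tcp_rot']).as_matrix()
        p['C2W']=(Rt@H[:3,:3], Rt@H[:3,3]+np.array(s['ee_pos']))
    return p
def cloud(p,mask=None):
    v,u=np.nonzero((p['depth']>0)&(mask if mask is not None else True))
    d=p['depth'][v,u]; X=np.c_[(u-p['cx'])/p['f']*d,(v-p['cy'])/p['f']*d,d]
    R,t=p['C2W']; return X@R.T+t
def ray(p,uv,z):
    R,t=p['C2W']; d=R@np.array([(uv[0]-p['cx'])/p['f'],(uv[1]-p['cy'])/p['f'],1]); return t+d*(z-t[2])/d[2]
def axes(P):
    c=cv2.minAreaRect(P[:,:2].astype(np.float32)*1000); return np.round(c[0],1),np.round(c[1],1),round(c[2],1)
E
python3 - <<'E'
from h import *
s=manip.read_state(); print({k:np.round(v,3) for k,v in s.items()})
for n in ['scene','top']:
    p=cam(n); cv2.imwrite(f'pics/{n}0.png',p['img']); print(n,p['vfov'],p['cx'],p['cy'],np.round(p['C2W'][1],3))
for l in 'rake_wide rake_narrow loop_tool roll_wide roll_narrow pan trough tape_post foam_wheel sanding_block'.split():
    for r in trace(p,l)[:3]:
        P=cloud(p,r['pixels']); 
        if len(P)<10: continue
        print(l,round(r['conf'],2),np.round(r['point']),'rect',*axes(P),'med',np.round(np.median(P,0),3),'z95',np.round(np.percentile(P[:,2],[5,95]),3))
    for r in mark_of(p,l)[:2]: print('   mark',round(r['conf'],2),np.round(r['point']),np.round(ray(p,r['point'],0.01),3))
E
```

```text
pics
{'clock': np.float64(0.0), 'joint_positions': array([ 1.163,  0.287,  1.578, -0.   ,  1.279, -0.15 ]), 'joint_vel': array([-0.001, -0.002,  0.   , -0.   , -0.001,  0.001]), 'effort': array([ 0.0000e+00, -4.0599e+01, -2.9262e+01, -0.0000e+00,  6.0000e-03,
       -0.0000e+00]), 'ee_pos': array([0.172, 0.652, 0.241]), 'tcp_rot': array([-0.404, -3.115,  0.004]), 'wrist_force': array([-0.588, -0.225,  0.413]), 'torque': array([-0.035, -0.006,  0.006]), 'grasp_force': np.float64(0.0), 'gripper_width': np.float64(0.085)}
scene 55.084309206158956 316.01465042862696 242.8721198102202 [1.286 0.229 0.628]
top 54.89312541200711 322.71630225233906 235.55256177791313 [0.422 0.012 0.797]
rake_wide 0.66 [512. 308.] rect [ 415.7 -338.3] [ 48.6 153.9] 67.9 med [ 0.412 -0.337  0.015] z95 [0.007 0.019]
   mark 0.73 [510. 309.] [ 0.415 -0.334  0.01 ]
rake_narrow 0.71 [184. 292.] rect [428.3 227.8] [ 40.5 150.5] 82.4 med [0.43  0.219 0.016] z95 [0.009 0.019]
   mark 0.95 [186. 293.] [0.427 0.215 0.01 ]
loop_tool 0.61 [311. 285.] rect [448.8  10.9] [163.2  23.4] 23.9 med [0.443 0.008 0.012] z95 [-0.  
[... 581 characters left out ...]
 [0.583 0.271 0.01 ]
trough 0.95 [487. 202.] rect [ 605.2 -299. ] [211.9  99.9] 81.0 med [ 0.602 -0.301  0.006] z95 [0.003 0.024]
   mark 0.68 [485. 203.] [ 0.598 -0.295  0.01 ]
tape_post 0.57 [321. 182.] rect [6.29e+02 3.00e-01] [97.7 99.9] 88.2 med [0.625 0.001 0.008] z95 [0.005 0.026]
   mark 0.85 [319. 185.] [ 0.621 -0.003  0.01 ]
foam_wheel 0.63 [380. 306.] rect [ 415.8 -109.7] [63.9 64.4] 2.0 med [ 0.416 -0.108  0.023] z95 [0.021 0.026]
   mark 0.51 [307. 285.] [0.446 0.013 0.01 ]
   mark 0.33 [511. 309.] [ 0.415 -0.337  0.01 ]
sanding_block 0.9 [444. 308.] rect [ 420.5 -220.9] [60.8 46.9] 40.0 med [ 0.419 -0.216  0.025] z95 [0.005 0.027]
   mark 0.85 [442. 305.] [ 0.419 -0.218  0.01 ]
```

View pics/top0.png

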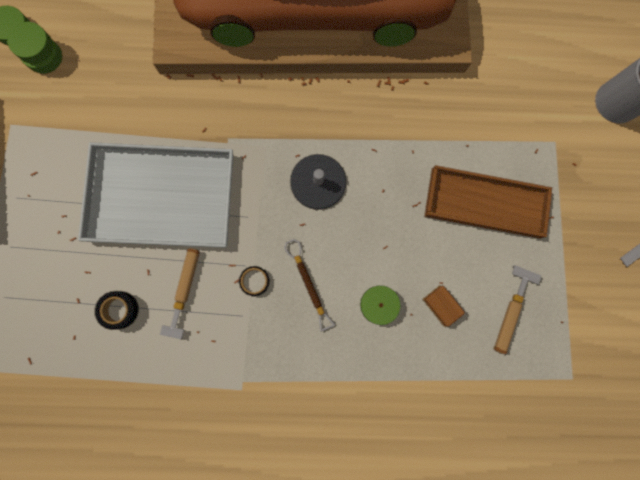

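View pics/scene0.png

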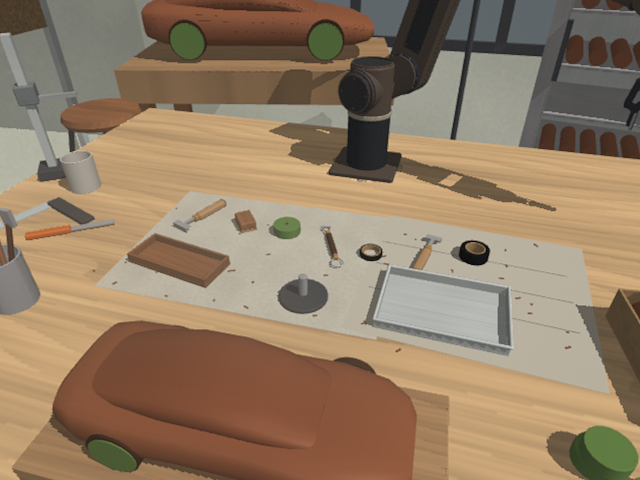

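The top view shows the pan at (158,196), post (318,180) and trough (488,203). The wide roll is at (117,310) and the narrow roll at (254,281). The left rake is at (180,293) with its head down and the right rake at (515,310) with its head up. The loop tool is at (310,285). All of this agrees with the networks. The scene view confirms the layout. Next I'll refine the yaws.

```bash
cat >> h.py <<'E'
def pca(P):
    m=P[:,:2].mean(0); w,V=np.linalg.eigh(np.cov((P[:,:2]-m).T)); a=np.degrees(np.arctan2(V[1,1],V[0,1]))%180; return m,a
E
python3 - <<'E'
from h import *
p=cam('top')
for l in 'rake_wide rake_narrow loop_tool roll_wide roll_narrow pan trough tape_post'.split():
    r=trace(p,l)[0]; P=cloud(p,r['pixels']); z=P[:,2]
    if l in('pan','trough'): Q=P[z>0.017]; print(l,len(Q),*axes(Q)); print(cv2.boxPoints(cv2.minAreaRect(Q[:,:2].astype(np.float32)*1000)).round())
    elif l=='tape_post':
        Q=P[z>0.04]; print(l,len(Q),Q.mean(0)); Q=P[abs(z-.008)<.004];print(cv2.minEnclosingCircle(Q[:,:2].astype(np.float32)*1000))
    elif 'roll' in l:
        h=.026 if 'wide' in l else .013
        Q=P[abs(z-h)<.005]; print(l,len(Q),cv2.minEnclosingCircle(Q[:,:2].astype(np.float32)*1000),Q[:,2].mean())
    else:
        Q=P[(z>0.012)]; m,a=pca(Q); print(l,'hi pca',m.round(4),round(a,1)); 
        Q=P[z>0.004]; m,a=pca(Q); d=np.array([np.cos(np.radians(a)),np.sin(np.radians(a))]); n=np.array([-d[1],d[0]])
        s=(Q[:,:2]-m)@d; print('  all pca',m.round(4),round(a,1),'ext',s.min().round(4),s.max().round(4),'mid',(m+d*(s.min()+s.max())/2).round(4))
        for lo in np.arange(-.09,.09,.015):
            q=Q[(s>=lo)&(s<lo+.015)]; 
            if len(q)>3: t=(q[:,:2]-m)@n; print('   ',round(lo,3),len(q),(t.min()*1e3).round(),(t.max()*1e3).round(),q[:,2].mean().round(4))
E
```

```text
rake_wide hi pca [ 0.413  -0.3385] 159.1
  all pca [ 0.4154 -0.3387] 158.6 ext -0.0742 0.0769 mid [ 0.4142 -0.3382]
    -0.075 223 -24.0 25.0 0.0131
    -0.06 89 -24.0 26.0 0.0128
    -0.045 51 -3.0 7.0 0.0126
    -0.03 83 -7.0 9.0 0.0142
    -0.015 106 -8.0 10.0 0.0157
    0.0 120 -9.0 11.0 0.0157
    0.015 119 -8.0 12.0 0.0155
    0.03 124 -8.0 12.0 0.0156
    0.045 122 -8.0 12.0 0.0153
    0.06 126 -8.0 12.0 0.0153
    0.075 13 -5.0 8.0 0.0135
rake_narrow hi pca [0.4279 0.2208] 168.7
  all pca [0.4264 0.2206] 168.3 ext -0.0754 0.0732 mid [0.4274 0.2204]
    -0.075 109 -11.0 8.0 0.0166
    -0.06 113 -11.0 8.0 0.0165
    -0.045 118 -11.0 9.0 0.0164
    -0.03 120 -11.0 9.0 0.016
    -0.015 120 -11.0 9.0 0.0163
    0.0 114 -11.0 9.0 0.0159
    0.015 85 -9.0 8.0 0.0151
    0.03 51 -5.0 4.0 0.0135
    0.045 80 -18.0 17.0 0.0134
    0.06 186 -18.0 18.0 0.0134
loop_tool hi pca [0.4476 0.0105] 25.2
  all pca [0.4443 0.0087] 25.2 ext -0.0763 0.0866 mid [0.449  0.0109]
    -0.09 13 -12.0 10.0 0.0078
    -0.075 47 -13.0 13.0 0.0077
    -0.06 46 -7.0 8.0 0.0094
    -0.045 66 -7.0 7.0 0.0115
    -0.03 75 -7.0 7.0 0.0122
    -0.015 74 -7.0 7.0 0.0125
    0.0 69 -7.0 6.0 0.0124
    0.015 67 -6.0 6.0 0.0126
    0.03 64 -6.0 6.0 0.0123
    0.045 40 -8.0 5.0 0.0116
    0.06 24 -13.0 14.0 0.0081
    0.075 39 -14.0 15.0 0.008
roll_wide 831 ((396.27056884765625, 325.981201171875), 32.43537902832031) 0.025526810045597047
roll_narrow 332 ((450.8067321777344, 103.45893096923828), 25.6464786529541) 0.012507938041345484
pan 1949 [591.8 272.8] [247.2 171.6] 89.4
[[505. 150.]
 [676. 148.]
 [679. 396.]
 [507. 397.]]
trough 1386 [ 601.1 -298.5] [211.2  91.2] 81.1
[[ 540. -396.]
 [ 630. -410.]
 [ 662. -201.]
 [ 572. -187.]]
tape_post 105 [6.27129357e-01 2.88028778e-04 5.28177674e-02]
((630.35009765625, -0.01849466934800148), 51.08677291870117)
```

```bash
cat >> h.py <<'E'
def go(*targets):
    """targets: (x,y,z,yawdeg of tool x); prints shares from present pose"""
    s=manip.read_state(); R=Ro.from_rotvec(s['tcp_rot']); p=np.array(s['ee_pos']); x=R.as_matrix()[:,0]
    print('t',round(float(s['clock']),2),'pos',p.round(4),'yaw',np.degrees(np.arctan2(x[1],x[0])).round(1),'tilt',R.as_matrix()[:,2].round(4),'F',np.round(s['wrist_force'],1),'w',round(float(s['gripper_width']),4),'g',np.round(s['grasp_force'],1),'j',np.round(s['joint_positions'],2))
    for t in targets:
        c,q=np.cos(np.radians(t[3])),np.sin(np.radians(t[3]))
        T=np.array([[c,q,0],[q,-c,0],[0,0,-1]])
        print(t,'tr',(R.as_matrix().T@(np.array(t[:3])-p)/.6).round(4).tolist(),'rot',((R.inv()*Ro.from_matrix(T)).as_rotvec()/(np.pi/2)).round(4).tolist())
E
python3 -c "
from h import *
go((.4276,.2214,.12,168.3),(.4276,.2214,.06,168.3),(.4276,.2214,.013,168.3))"
```

```text
t 1.55 pos [0.1721 0.6527 0.2423] yaw 165.2 tilt [-0. -0. -1.] F [0.3 0.5 0.9] w 0.0854 g 0.0 j [ 1.16  0.29  1.58 -0.    1.28 -0.15]
(0.4276, 0.2214, 0.12, 168.3) tr [-0.5951, -0.5865, 0.2039] rot [-0.0, -0.0, -0.0341]
(0.4276, 0.2214, 0.06, 168.3) tr [-0.5951, -0.5864, 0.3039] rot [-0.0, -0.0, -0.0341]
(0.4276, 0.2214, 0.013, 168.3) tr [-0.5951, -0.5864, 0.3822] rot [-0.0, -0.0, -0.0341]
```

Emit:
step_arm(translation=[[-0.595,-0.5865,0.204],[-0.595,-0.5865,0.204],[-0.595,-0.5865,0.204],[-0.595,-0.5865,0.204],[-0.595,-0.5865,0.204],[-0.595,-0.5865,0.204],[-0.595,-0.5865,0.204],[-0.595,-0.5865,0.204],[-0.595,-0.5865,0.204],[-0.595,-0.5865,0.204],[-0.595,-0.5865,0.204],[-0.595,-0.5865,0.204]], rot=[[0,0,-0.034],[0,0,-0.034],[0,0,-0.034],[0,0,-0.034],[0,0,-0.034],[0,0,-0.034],[0,0,-0.034],[0,0,-0.034],[0,0,-0.034],[0,0,-0.034],[0,0,-0.034],[0,0,-0.034]], hand=[1,1,1,1,1,1,1,1,1,1,1,1], squeeze=30)

```text
clock: 3.05
ee_pos: [0.4271, 0.2228, 0.1204]
tcp_rot: [0.317, 3.125, 0.001]
wrist_force: [-0.4, -0.3, -1.0]
gripper_width: 0.0852
grasp_force: 0.0
```

```bash
python3 -c "
from h import *
p=cam('wrist'); cv2.imwrite('pics/w1.png',p['img'])
for r in trace(p,'rake_narrow')[:1]:
    P=cloud(p,r['pixels']);Q=P[P[:,2]>.004]; print(r['conf'],len(Q),axes(Q),pca(Q[Q[:,2]>.012]))
for r in mark_of(p,'rake_narrow')[:1]: print(r['conf'],r['point'],ray(p,r['point'],0.0))
go((.4276,.2214,.06,168.3),(.4276,.2214,.013,168.3))"
```

```text
0.66 4989 (array([429.3, 219.4]), array([ 35.3, 155.5]), 77.3) (array([0.41956434, 0.22345677]), np.float64(169.2196320732502))
0.85 [316.8, 233.9] [0.4268111  0.22034913 0.        ]
t 3.2 pos [0.4272 0.2223 0.1202] yaw 168.4 tilt [ 4.e-04  2.e-04 -1.e+00] F [-0.2  0.1  0.1] w 0.0852 g 0.0 j [ 0.27 -0.    2.14  0.    1.   -1.1 ]
(0.4276, 0.2214, 0.06, 168.3) tr [-0.0009, -0.0014, 0.1003] rot [0.0002, 0.0002, 0.001]
(0.4276, 0.2214, 0.013, 168.3) tr [-0.0009, -0.0014, 0.1786] rot [0.0002, 0.0002, 0.001]
```

View pics/w1.png

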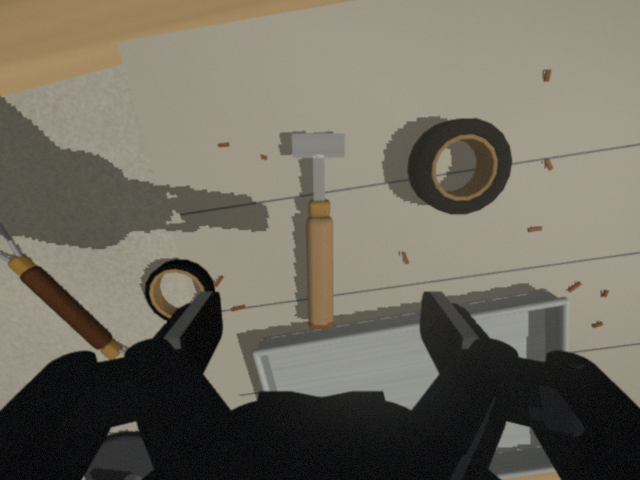

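The rake lies at (320,235), upright and aligned between the fingers. I'll descend and grip.

Emit:
step_arm(translation=[[-0.001,-0.001,0.08],[-0.001,-0.001,0.14],[-0.001,-0.001,0.165],[-0.001,-0.001,0.1785],[-0.001,-0.001,0.1785],[-0.001,-0.001,0.1785],[-0.001,-0.001,0.1785],[-0.001,-0.001,0.1785],[-0.001,-0.001,0.1785],[-0.001,-0.001,0.1785],[-0.001,-0.001,0.1785],[-0.001,-0.001,0.1785]], rot=[[0,0,0],[0,0,0],[0,0,0],[0,0,0],[0,0,0],[0,0,0],[0,0,0],[0,0,0],[0,0,0],[0,0,0],[0,0,0],[0,0,0]], hand=[1,1,1,0.8,0.5,0,0,0,0,0,0,0])

```text
clock: 4.7
ee_pos: [0.4292, 0.221, 0.0141]
tcp_rot: [0.32, 3.123, 0.001]
wrist_force: [-0.3, -0.5, 5.2]
gripper_width: 0.019
grasp_force: 30.9
```

```bash
python3 -c "
from h import *
# place narrow: pan centre (.5918,.2728), long axis 89.3
go((.43,.225,.09,168.3),(.627,.273,.09,89.3),(.627,.273,.03,89.3))"
```

```text
t 4.7 pos [0.4292 0.221  0.0141] yaw 168.3 tilt [ 2.3e-03  6.0e-04 -1.0e+00] F [-0.3 -0.5  5.2] w 0.019 g 30.9 j [ 0.27  0.19  2.17 -0.    0.77 -1.1 ]
(0.43, 0.225, 0.09, 168.3) tr [-0.0003, 0.0069, -0.1265] rot [0.0007, 0.0014, -0.0001]
(0.627, 0.273, 0.09, 89.3) tr [-0.3055, 0.1519, -0.1256] rot [0.0015, 0.0007, 0.8777]
(0.627, 0.273, 0.03, 89.3) tr [-0.3053, 0.1518, -0.0256] rot [0.0015, 0.0007, 0.8777]
```

Emit:
step_arm(translation=[[0,0,-0.06],[0,0,-0.1256],[-0.1,0.05,-0.1256],[-0.2,0.1,-0.1256],[-0.3055,0.1519,-0.1256],[-0.3055,0.1519,-0.1256],[-0.3055,0.1519,-0.1256],[-0.3055,0.1519,-0.1256],[-0.3055,0.1519,-0.1256],[-0.3055,0.1519,-0.1256],[-0.3055,0.1519,-0.1256],[-0.3055,0.1519,-0.1256]], rot=[[0,0,0],[0,0,0],[0,0,0.12],[0,0,0.24],[0,0,0.36],[0,0,0.48],[0,0,0.6],[0,0,0.72],[0.0015,0.0007,0.82],[0.0015,0.0007,0.8777],[0.0015,0.0007,0.8777],[0.0015,0.0007,0.8777]], hand=[0,0,0,0,0,0,0,0,0,0,0,0])

```text
clock: 6.2
ee_pos: [0.6257, 0.2726, 0.0878]
tcp_rot: [-2.233, -2.208, 0.004]
wrist_force: [0.2, 0.3, -0.7]
gripper_width: 0.0192
grasp_force: 30.1
```

```bash
python3 -c "
from h import *
p=cam('wrist'); cv2.imwrite('pics/w2.png',p['img'])
go((.627,.273,.03,89.3),(.627,.273,.017,89.3))
P=cloud(p); q=P[(P[:,2]<.035)&(P[:,2]>.017)]; q=q[(q[:,0]>.48)&(q[:,0]<.7)&(q[:,1]>.1)]; print(len(q),q.min(0),q.max(0))
q=P[(abs(P[:,0]-.6)<.06)&(abs(P[:,1]-.37)<.01)&(P[:,2]<.02)]; print('floor',np.median(q,0))
"
```

```text
t 6.25 pos [0.6258 0.2727 0.0879] yaw 89.4 tilt [-2.9e-03 -7.0e-04 -1.0e+00] F [-1.   0.2  0.1] w 0.0191 g 30.1 j [0.26 0.46 1.65 0.   1.03 0.27]
(0.627, 0.273, 0.03, 89.3) tr [0.0007, 0.0023, 0.0965] rot [-0.0018, 0.0005, 0.0006]
(0.627, 0.273, 0.017, 89.3) tr [0.0007, 0.0024, 0.1182] rot [-0.0018, 0.0005, 0.0006]
12946 [0.5044203  0.15228106 0.01700253] [0.67760035 0.39693856 0.02742412]
floor [0.60025405 0.37020154 0.00264204]
```

View pics/w2.png

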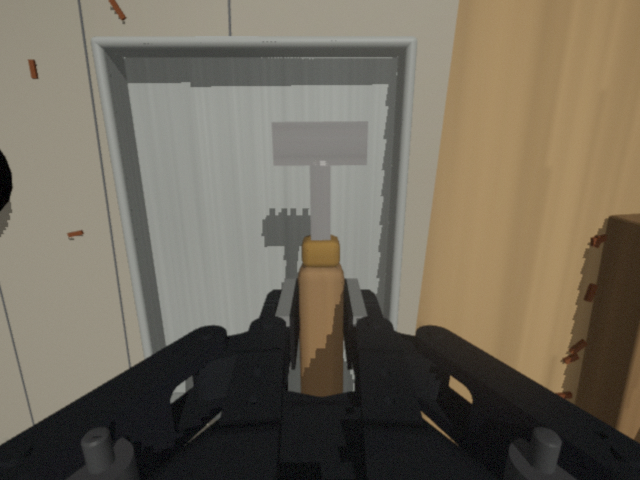

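The rake is held level at (320,200), parallel to the pan sides and clear of its walls. Now I'll lower it.

Emit:
step_arm(translation=[[0,0,0.05],[0,0,0.09],[0,0,0.106],[0,0,0.113],[0,0,0.117],[0,0,0.117]], rot=[[0,0,0],[0,0,0],[0,0,0],[0,0,0],[0,0,0],[0,0,0]], hand=[0,0,0,0,0,0])

```text
clock: 7.0
ee_pos: [0.6264, 0.2729, 0.0188]
tcp_rot: [-2.235, -2.207, 0.001]
wrist_force: [0.7, 0.1, 0.2]
gripper_width: 0.0194
grasp_force: 30.1
```

Emit:
step_arm(translation=[[0,0,0.0015],[0,0,0.003],[0,0,0.004],[0,0,0.004]], rot=[[0,0,0],[0,0,0],[0,0,0],[0,0,0]], hand=[0,0,0,0])

```text
clock: 7.5
ee_pos: [0.6263, 0.2728, 0.0172]
tcp_rot: [-2.234, -2.207, 0.003]
wrist_force: [-2.2, -1.3, 5.7]
gripper_width: 0.0191
grasp_force: 30.8
```

Emit:
step_arm(translation=[[0,0,0],[0,0,0],[0,0,0],[0,0,0],[0,0,-0.02],[0,0,-0.1],[0,0,-0.2],[0,0,-0.2],[0,0,-0.2]], rot=[[0,0,0],[0,0,0],[0,0,0],[0,0,0],[0,0,0],[0,0,0],[0,0,0],[0,0,0],[0,0,0]], hand=[0.3,0.4,0.45,0.45,0.45,0.45,0.6,1,1])

```text
clock: 8.62
ee_pos: [0.6262, 0.2728, 0.1364]
tcp_rot: [-2.235, -2.207, 0.002]
wrist_force: [0.2, -0.0, 0.0]
gripper_width: 0.0846
grasp_force: 0.0
```

```bash
python3 -c "
from h import *
go((.56,-.08,.14,120),(.4138,-.3398,.12,159.3),(.4138,-.3398,.014,159.3))
p=cam('top')
r=trace(p,'rake_narrow')[0]; P=cloud(p,r['pixels']); print(axes(P[P[:,2]>.006]),np.percentile(P[:,2],[5,50,95]))"
```

```text
t 8.62 pos [0.6262 0.2728 0.1364] yaw 89.3 tilt [-1.3e-03 -3.0e-04 -1.0e+00] F [ 0.2 -0.   0. ] w 0.0846 g 0.0 j [0.26 0.4  1.63 0.   1.11 0.27]
(0.56, -0.08, 0.14, 120) tr [-0.5893, -0.1031, -0.0056] rot [-0.0008, -0.0, -0.3411]
(0.4138, -0.3398, 0.12, 159.3) tr [-1.0252, -0.3414, 0.0282] rot [-0.0008, -0.0003, -0.7778]
(0.4138, -0.3398, 0.014, 159.3) tr [-1.0252, -0.3411, 0.2048] rot [-0.0008, -0.0003, -0.7778]
(array([627.2, 274.6]), array([150.2,  20.5]), 89.8) [0.0122229  0.01952723 0.02238073]
```

Emit:
step_arm(translation=[[-0.1,-0.017,-0.006],[-0.2,-0.034,-0.006],[-0.3,-0.051,-0.006],[-0.4,-0.069,-0.006],[-0.5,-0.086,-0.006],[-0.589,-0.103,-0.006],[-0.676,-0.15,-0.004],[-0.763,-0.2,0],[-0.85,-0.25,0.01],[-0.93,-0.29,0.02],[-1,-0.325,0.028],[-1,-0.341,0.028]], rot=[[0,0,-0.1],[0,0,-0.2],[0,0,-0.3],[0,0,-0.4],[0,0,-0.5],[0,0,-0.6],[0,0,-0.7],[0,0,-0.778],[0,0,-0.778],[0,0,-0.778],[0,0,-0.778],[0,0,-0.778]], hand=[1,1,1,1,1,1,1,1,1,1,1,1])

```text
clock: 10.22
ee_pos: [0.4121, -0.3261, 0.1177]
tcp_rot: [-0.569, -3.084, -0.002]
wrist_force: [1.1, 0.6, -0.8]
gripper_width: 0.0857
grasp_force: 0.0
```

```bash
python3 -c "
from h import *
go((.4138,-.3398,.12,159.3),(.4138,-.3398,.014,159.3))
p=cam('wrist')
r=trace(p,'rake_wide')[0]; P=cloud(p,r['pixels']); Q=P[P[:,2]>.005]; print(r['conf'],axes(Q),pca(Q[Q[:,2]>.014]))
for r in mark_of(p,'rake_wide')[:1]: print(r['conf'],r['point'],ray(p,r['point'],0.0))"
```

```text
t 10.22 pos [ 0.4121 -0.3261  0.1177] yaw 159.1 tilt [-0.0047  0.0019 -1.    ] F [ 1.1  0.6 -0.8] w 0.0857 g 0.0 j [-0.86  0.1   2.04 -0.    1.01 -2.07]
(0.4138, -0.3398, 0.12, 159.3) tr [-0.0108, -0.0202, -0.0039] rot [0.0001, -0.0032, -0.0025]
(0.4138, -0.3398, 0.014, 159.3) tr [-0.0117, -0.0202, 0.1728] rot [0.0001, -0.0032, -0.0025]
0.71 (array([ 411.8, -338.9]), array([ 47. , 150.1]), 68.8) (array([ 0.3900305 , -0.33151157]), np.float64(159.51603407289969))
0.83 [306.0, 242.9] [ 0.41377307 -0.33835094  0.        ]
```

Emit:
step_arm(translation=[[-0.0025,-0.013,0.02],[-0.0025,-0.019,0.1],[-0.0025,-0.019,0.15],[-0.0025,-0.019,0.174],[-0.0025,-0.019,0.174],[-0.0025,-0.019,0.174],[-0.0025,-0.019,0.174],[-0.0025,-0.019,0.174],[-0.0025,-0.019,0.174],[-0.0025,-0.019,0.174],[-0.0025,-0.019,0.174]], rot=[[0,0,0],[0,0,0],[0,0,0],[0,0,0],[0,0,0],[0,0,0],[0,0,0],[0,0,0],[0,0,0],[0,0,0],[0,0,0]], hand=[1,1,1,1,0.8,0.5,0,0,0,0,0])

```text
clock: 11.75
ee_pos: [0.412, -0.3369, 0.0166]
tcp_rot: [-0.564, -3.09, 0.004]
wrist_force: [-0.0, 0.2, 5.8]
gripper_width: 0.0193
grasp_force: 30.3
```

```bash
python3 -c "
from h import *
go((.56,-.08,.12,120),(.555,.273,.09,89.3))"
```

```text
t 11.75 pos [ 0.412  -0.3369  0.0166] yaw 159.3 tilt [-7.0e-04 -2.5e-03 -1.0e+00] F [-0.   0.2  5.8] w 0.0193 g 30.3 j [-0.88  0.28  2.05 -0.    0.81 -2.08]
(0.56, -0.08, 0.12, 120) tr [-0.0795, 0.4873, -0.1735] rot [-0.0015, 0.0007, 0.4368]
(0.555, 0.273, 0.09, 89.3) tr [0.1361, 1.0348, -0.1249] rot [-0.0014, 0.0011, 0.7779]
```

Emit:
step_arm(translation=[[0,0,-0.06],[0,0,-0.14],[-0.02,0.1,-0.1735],[-0.04,0.2,-0.1735],[-0.06,0.3,-0.1735],[-0.07,0.4,-0.1735],[-0.0795,0.4873,-0.1735],[-0.037,0.59,-0.1735],[0.006,0.69,-0.16],[0.05,0.8,-0.15],[0.09,0.9,-0.14],[0.12,0.98,-0.13]], rot=[[0,0,0],[0,0,0],[0,0,0.06],[0,0,0.14],[0,0,0.22],[0,0,0.3],[0,0,0.38],[0,0,0.46],[0,0,0.54],[0,0,0.62],[0,0,0.7],[-0.0014,0.001,0.778]], hand=[0,0,0,0,0,0,0,0,0,0,0,0])

```text
clock: 13.25
ee_pos: [0.551, 0.2338, 0.0928]
tcp_rot: [-2.238, -2.201, 0.0]
wrist_force: [0.3, -0.2, -1.2]
gripper_width: 0.0191
grasp_force: 29.7
```

```bash
python3 -c "
from h import *
go((.554,.273,.09,89.3),(.554,.273,.0196,89.3))"
```

```text
t 13.25 pos [0.551  0.2338 0.0928] yaw 89.1 tilt [-0.0021  0.0017 -1.    ] F [ 0.3 -0.2 -1.2] w 0.0191 g 29.7 j [0.23 0.29 1.87 0.   0.99 0.25]
(0.554, 0.273, 0.09, 89.3) tr [0.0654, 0.004, 0.0048] rot [-0.0013, -0.001, -0.0027]
(0.554, 0.273, 0.0196, 89.3) tr [0.0652, 0.0042, 0.1221] rot [-0.0013, -0.001, -0.0027]
```

Emit:
step_arm(translation=[[0.03,0.003,0.005],[0.058,0.003,0.01],[0.058,0.003,0.06],[0.058,0.003,0.095],[0.058,0.003,0.11],[0.058,0.003,0.116],[0.058,0.003,0.118],[0.058,0.003,0.118]], rot=[[0,0,-0.001],[0,0,-0.001],[0,0,-0.001],[0,0,-0.001],[0,0,-0.001],[0,0,-0.001],[0,0,-0.001],[0,0,-0.001]], hand=[0,0,0,0,0,0,0,0])

```text
clock: 14.25
ee_pos: [0.5545, 0.2669, 0.0236]
tcp_rot: [-2.232, -2.208, -0.002]
wrist_force: [0.0, 0.7, -0.1]
gripper_width: 0.0195
grasp_force: 29.7
```

Emit:
step_arm(translation=[[0,0,0.002],[0,0,0.004],[0,0,0.0055],[0,0,0.007],[0,0,0.0075],[0,0,0.0075]], rot=[[0,0,0],[0,0,0],[0,0,0],[0,0,0],[0,0,0],[0,0,0]], hand=[0,0,0,0,0,0])

```text
clock: 15.0
ee_pos: [0.554, 0.2669, 0.0197]
tcp_rot: [-2.231, -2.208, 0.001]
wrist_force: [-3.9, -0.6, 6.7]
gripper_width: 0.0189
grasp_force: 30.6
```

Contact. I'll release and retreat.

Emit:
step_arm(translation=[[0,0,0],[0,0,0],[0,0,0],[0,0,0],[0,0,-0.02],[0,0,-0.1],[0,0,-0.2],[0,0,-0.2],[0,0,-0.2]], rot=[[0,0,0],[0,0,0],[0,0,0],[0,0,0],[0,0,0],[0,0,0],[0,0,0],[0,0,0],[0,0,0]], hand=[0.3,0.38,0.42,0.42,0.42,0.42,0.42,0.6,0.6])

```text
clock: 16.12
ee_pos: [0.5541, 0.2666, 0.139]
tcp_rot: [-2.232, -2.208, -0.002]
wrist_force: [-0.3, -0.2, -1.0]
gripper_width: 0.0509
grasp_force: 0.0
```

```bash
python3 -c "
from h import *
go((.46,.12,.16,25.2),(.449,.0109,.12,25.2),(.449,.0109,.014,25.2))
p=cam('top'); cv2.imwrite('pics/t2.png',p['img'][100:420,40:600])
for l in ['rake_wide','rake_narrow','loop_tool']:
  for r in trace(p,l)[:2]: P=cloud(p,r['pixels']); print(l,r['conf'],axes(P[P[:,2]>.006]),np.percentile(P[:,2],[5,50,95]))"
```

```text
t 16.12 pos [0.5541 0.2666 0.139 ] yaw 89.4 tilt [-4.0e-04  2.1e-03 -1.0e+00] F [-0.3 -0.2 -1. ] w 0.0509 g 0.0 j [0.28 0.26 1.81 0.   1.07 0.29]
(0.46, 0.12, 0.16, 25.2) tr [-0.2459, -0.1542, -0.0355] rot [-0.001, -0.001, 0.7132]
(0.449, 0.0109, 0.12, 25.2) tr [-0.4281, -0.1706, 0.0308] rot [-0.001, -0.001, 0.7132]
(0.449, 0.0109, 0.014, 25.2) tr [-0.4284, -0.1705, 0.2074] rot [-0.001, -0.001, 0.7132]
rake_wide 0.64 (array([552.5, 254.3]), array([ 47. , 127.6]), 1.9) [0.00931713 0.0180547  0.02208313]
rake_narrow 0.61 (array([629.5, 253.6]), array([ 24.9, 107.6]), 0.1) [0.00331762 0.01961414 0.02232157]
rake_narrow 0.53 (array([552.7, 253.6]), array([ 47.4, 126.6]), 1.9) [0.00315689 0.0178725  0.02200829]
loop_tool 0.75 (array([448.8,  11. ]), array([162.7,  26.2]), 25.2) [0.00593421 0.01176138 0.01498786]
```

View pics/t2.png

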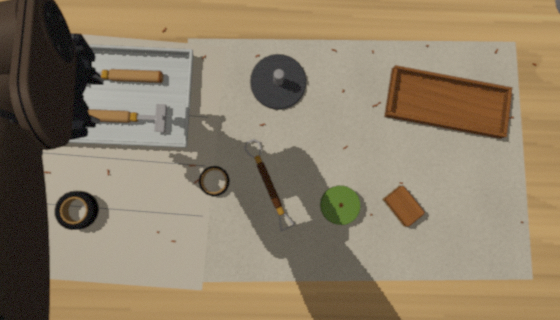

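Both rakes lie side by side in the pan. The loop tool is at (265,180) in the crop and has not moved. It's next.

Emit:
step_arm(translation=[[-0.08,-0.05,-0.03],[-0.16,-0.1,-0.03],[-0.246,-0.154,-0.03],[-0.31,-0.16,0],[-0.37,-0.165,0.02],[-0.428,-0.1705,0.03],[-0.428,-0.1705,0.03],[-0.428,-0.1705,0.03],[-0.428,-0.1705,0.03],[-0.428,-0.1705,0.03]], rot=[[0,0,0.11],[0,0,0.22],[0,0,0.33],[0,0,0.44],[0,0,0.55],[0,0,0.66],[-0.001,-0.001,0.713],[-0.001,-0.001,0.713],[-0.001,-0.001,0.713],[-0.001,-0.001,0.713]], hand=[0.6,0.6,0.6,0.6,0.6,0.6,0.6,0.6,0.6,0.6])

```text
clock: 17.58
ee_pos: [0.449, 0.0113, 0.1198]
tcp_rot: [-3.065, -0.688, 0.002]
wrist_force: [0.1, -0.5, 0.0]
gripper_width: 0.0516
grasp_force: 0.0
```

```bash
python3 -c "
from h import *
p=cam('wrist')
r=trace(p,'loop_tool')[0]; P=cloud(p,r['pixels']); Q=P[P[:,2]>.004]; print(r['conf'],axes(Q),pca(Q[Q[:,2]>.010]))
for r in mark_of(p,'loop_tool')[:1]: print(r['conf'],r['point'],ray(p,r['point'],0.0))
go((.449,.0109,.12,25.2),(.449,.0109,.014,25.2))"
```

```text
0.95 (array([447.8,  11.5]), array([162.5,  28.1]), 25.6) (array([0.44901328, 0.012454  ]), np.float64(25.34596445016291))
0.91 [321.1, 239.0] [0.44584625 0.01002049 0.        ]
t 17.73 pos [0.449  0.0112 0.1199] yaw 25.3 tilt [-1.e-03 -3.e-04 -1.e+00] F [ 0.2  0.5 -0.2] w 0.0514 g 0.0 j [-0.2  -0.08  2.21 -0.    1.01  0.93]
(0.449, 0.0109, 0.12, 25.2) tr [-0.0003, 0.0004, -0.0001] rot [-0.0001, 0.0006, 0.0008]
(0.449, 0.0109, 0.014, 25.2) tr [-0.0001, 0.0005, 0.1765] rot [-0.0001, 0.0006, 0.0008]
```

Emit:
step_arm(translation=[[0,0,0.08],[0,0,0.14],[0,0,0.166],[0,0,0.1755],[0,0,0.1755],[0,0,0.1755],[0,0,0.1755],[0,0,0.1755],[0,0,0.1755],[0,0,0.1755],[0,0,0.1755]], rot=[[0,0,0],[0,0,0],[0,0,0],[0,0,0],[0,0,0],[0,0,0],[0,0,0],[0,0,0],[0,0,0],[0,0,0],[0,0,0]], hand=[0.6,0.6,0.6,0.6,0.4,0.2,0,0,0,0,0])

```text
clock: 19.1
ee_pos: [0.4502, 0.0106, 0.016]
tcp_rot: [3.065, 0.686, 0.002]
wrist_force: [-0.3, -0.2, 7.1]
gripper_width: 0.0128
grasp_force: 31.7
```

```bash
python3 -c "
from h import *
go((.601,-.2985,.1,81.2),(.601,-.2985,.02,81.2))"
```

```text
t 19.1 pos [0.4502 0.0106 0.016 ] yaw 25.2 tilt [ 1.6e-03 -8.0e-04 -1.0e+00] F [-0.3 -0.2  7.1] w 0.0128 g 31.7 j [-0.2   0.12  2.25 -0.    0.77  0.93]
(0.601, -0.2985, 0.1, 81.2) tr [0.008, 0.5734, -0.1393] rot [0.0012, -0.0002, -0.622]
(0.601, -0.2985, 0.02, 81.2) tr [0.0078, 0.5732, -0.0059] rot [0.0012, -0.0002, -0.622]
```

Emit:
step_arm(translation=[[0,0,-0.06],[0,0,-0.139],[0.002,0.1,-0.139],[0.003,0.2,-0.139],[0.004,0.3,-0.139],[0.005,0.4,-0.139],[0.007,0.5,-0.139],[0.008,0.5734,-0.139],[0.008,0.5734,-0.139],[0.008,0.5734,-0.139],[0.008,0.5734,-0.139]], rot=[[0,0,0],[0,0,0],[0,0,-0.1],[0,0,-0.2],[0,0,-0.3],[0,0,-0.4],[0,0,-0.5],[0,0,-0.6],[0.001,0,-0.622],[0.001,0,-0.622],[0.001,0,-0.622]], hand=[0,0,0,0,0,0,0,0,0,0,0])

```text
clock: 20.48
ee_pos: [0.5993, -0.2968, 0.0975]
tcp_rot: [-2.382, -2.043, 0.002]
wrist_force: [-0.3, 1.2, 0.2]
gripper_width: 0.0131
grasp_force: 31.0
```

```bash
python3 -c "
from h import *
p=cam('wrist'); cv2.imwrite('pics/w3.png',p['img'])
P=cloud(p); q=P[(P[:,2]<.03)&(P[:,2]>.018)&(P[:,1]<-.15)&(P[:,0]>.5)]; print(axes(q))
q=P[(abs(P[:,0]-.615)<.01)&(abs(P[:,1]+.215)<.02)&(P[:,2]<.015)]; print('floor',np.median(q,0))
go((.601,-.2985,.028,81.2),(.601,-.2985,.022,81.2))"
```

```text
(array([ 599.5, -298.5]), array([210.1,  90.4]), 81.1)
floor [ 0.61460577 -0.21881118  0.00559158]
t 20.52 pos [ 0.5994 -0.2968  0.0977] yaw 81.2 tilt [-0.003   0.0013 -1.    ] F [ 0.4 -0.3  0.1] w 0.013 g 31.0 j [-0.61  0.42  1.69 -0.    1.04 -0.46]
(0.601, -0.2985, 0.028, 81.2) tr [-0.0025, 0.0034, 0.1162] rot [-0.002, -0.0005, 0.0004]
(0.601, -0.2985, 0.022, 81.2) tr [-0.0025, 0.0034, 0.1262] rot [-0.002, -0.0005, 0.0004]
```

View pics/w3.png

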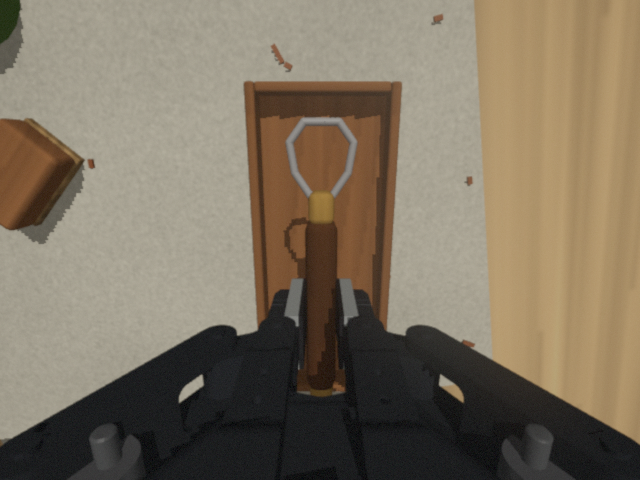

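The loop tool at (320,290) is centred and parallel over the trough. I'll lower it.

Emit:
step_arm(translation=[[-0.002,0,0.05],[-0.002,0,0.09],[-0.002,0,0.11],[-0.002,0,0.118],[-0.002,0,0.122],[-0.002,0,0.125],[-0.002,0,0.125],[-0.002,0,0.125]], rot=[[0,0,0],[0,0,0],[0,0,0],[0,0,0],[0,0,0],[0,0,0],[0,0,0],[0,0,0]], hand=[0,0,0,0,0,0,0,0])

```text
clock: 21.52
ee_pos: [0.5998, -0.2996, 0.0234]
tcp_rot: [-2.384, -2.044, 0.002]
wrist_force: [-0.1, 0.0, -0.4]
gripper_width: 0.0131
grasp_force: 31.0
```

Emit:
step_arm(translation=[[0,0,0.001],[0,0,0.002],[0,0,0.003],[0,0,0.0035],[0,0,0.0035]], rot=[[0,0,0],[0,0,0],[0,0,0],[0,0,0],[0,0,0]], hand=[0,0,0,0,0])

```text
clock: 22.15
ee_pos: [0.5996, -0.2995, 0.022]
tcp_rot: [-2.383, -2.043, 0.002]
wrist_force: [-2.7, 1.6, 5.5]
gripper_width: 0.0131
grasp_force: 31.7
```

Emit:
step_arm(translation=[[0,0,0],[0,0,0],[0,0,0],[0,0,0],[0,0,-0.02],[0,0,-0.1],[0,0,-0.2],[0,0,-0.2],[0,0,-0.2]], rot=[[0,0,0],[0,0,0],[0,0,0],[0,0,0],[0,0,0],[0,0,0],[0,0,0],[0,0,0],[0,0,0]], hand=[0.2,0.3,0.35,0.35,0.35,0.35,0.6,1,1])

```text
clock: 23.28
ee_pos: [0.5999, -0.2995, 0.1417]
tcp_rot: [-2.385, -2.044, 0.002]
wrist_force: [0.7, -0.7, -1.0]
gripper_width: 0.082
grasp_force: 0.0
```

```bash
python3 -c "
from h import *
go((.5,.014,.14,100),(.396,.3265,.12,120),(.396,.3265,.01,120))
p=cam('top')
for l in ['loop_tool','sanding_block','foam_wheel']:
  for r in trace(p,l)[:1]: P=cloud(p,r['pixels']); print(l,r['conf'],axes(P[P[:,2]>.006]),np.percentile(P[:,2],[5,50,95]))"
```

```text
t 23.27 pos [ 0.5999 -0.2995  0.1417] yaw 81.2 tilt [-0.0013 -0.     -1.    ] F [ 0.7 -0.7 -1. ] w 0.082 g 0.0 j [-0.61  0.37  1.66 -0.    1.11 -0.46]
(0.5, 0.014, 0.14, 100) tr [0.4909, -0.2444, 0.003] rot [-0.0008, -0.0, -0.2089]
(0.396, 0.3265, 0.12, 120) tr [0.9791, -0.4954, 0.0366] rot [-0.0008, -0.0002, -0.4311]
(0.396, 0.3265, 0.01, 120) tr [0.9792, -0.4951, 0.2199] rot [-0.0008, -0.0002, -0.4311]
loop_tool 0.58 (array([ 600.6, -298.7]), array([95. , 13.7]), 80.7) [0.01288531 0.01839628 0.02110273]
sanding_block 0.81 (array([ 418.4, -218.8]), array([60. , 41.2]), 39.4) [0.00899105 0.0248876  0.02713193]
foam_wheel 0.98 (array([ 417.2, -109.8]), array([64.5, 64.5]), 1.3) [0.01980699 0.02328755 0.02544129]
```

Emit:
step_arm(translation=[[0.09,-0.045,0],[0.18,-0.09,0],[0.27,-0.135,0],[0.36,-0.18,0],[0.45,-0.225,0.01],[0.54,-0.27,0.015],[0.63,-0.315,0.02],[0.72,-0.36,0.025],[0.81,-0.405,0.03],[0.9,-0.45,0.037],[0.979,-0.495,0.037],[0.979,-0.495,0.037]], rot=[[0,0,-0.05],[0,0,-0.1],[0,0,-0.15],[0,0,-0.2],[0,0,-0.25],[0,0,-0.3],[0,0,-0.35],[0,0,-0.4],[0,0,-0.431],[0,0,-0.431],[0,0,-0.431],[0,0,-0.431]], hand=[1,1,1,1,1,1,1,1,1,1,1,1])

```text
clock: 24.98
ee_pos: [0.3939, 0.3288, 0.1183]
tcp_rot: [-1.562, -2.722, 0.003]
wrist_force: [0.7, -0.8, 0.1]
gripper_width: 0.0852
grasp_force: 0.0
```

```bash
python3 -c "
from h import *
p=cam('wrist')
for l in ['roll_wide','tape_post']:
  for r in trace(p,l)[:1]: P=cloud(p,r['pixels']); Q=P[P[:,2]>(.02 if 'roll' in l else .045)]; print(l,r['conf'],len(Q),cv2.minEnclosingCircle(Q[:,:2].astype(np.float32)*1000) if len(Q) else '')
go((.396,.3265,.12,120),(.396,.3265,.01,120))"
```

```text
roll_wide 0.94 4084 ((394.77252197265625, 327.1768493652344), 31.884157180786133)
t 25.12 pos [0.3959 0.3258 0.1186] yaw 120.0 tilt [-3.6e-03 -5.0e-04 -1.0e+00] F [-1.  -0.  -0.1] w 0.0858 g 0.0 j [ 0.49  0.07  2.07  0.    1.01 -0.03]
(0.396, 0.3265, 0.12, 120) tr [0.0009, 0.0008, -0.0023] rot [-0.0021, -0.0009, -0.0001]
(0.396, 0.3265, 0.01, 120) tr [0.0007, 0.0014, 0.181] rot [-0.0021, -0.0009, -0.0001]
```

Emit:
step_arm(translation=[[0.002,0,0.08],[0.002,0,0.14],[0.002,0,0.17],[0.002,0,0.181],[0.002,0,0.181],[0.002,0,0.181],[0.002,0,0.181],[0.002,0,0.181],[0.002,0,0.181],[0.002,0,0.181],[0.002,0,0.181]], rot=[[0,0,0],[0,0,0],[0,0,0],[0,0,0],[0,0,0],[0,0,0],[0,0,0],[0,0,0],[0,0,0],[0,0,0],[0,0,0]], hand=[1,1,1,1,0.9,0.8,0.6,0.4,0.4,0.4,0.4])

```text
clock: 26.5
ee_pos: [0.3964, 0.3281, 0.0125]
tcp_rot: [-1.57, -2.72, -0.002]
wrist_force: [-1.3, -0.5, 6.2]
gripper_width: 0.0622
grasp_force: 33.6
```

```bash
python3 -c "
from h import *
go((.396,.3265,.15,120),(.6275,0,.15,120))"
```

```text
t 26.5 pos [0.3964 0.3281 0.0125] yaw 120.0 tilt [ 2.0e-04  1.7e-03 -1.0e+00] F [-1.3 -0.5  6.2] w 0.0622 g 33.6 j [ 0.49  0.26  2.1   0.    0.79 -0.03]
(0.396, 0.3265, 0.15, 120) tr [-0.0017, -0.0018, -0.2291] rot [0.0006, -0.0009, 0.0001]
(0.6275, 0, 0.15, 120) tr [-0.6659, 0.0602, -0.2299] rot [0.0006, -0.0009, 0.0001]
```

Emit:
step_arm(translation=[[0,0,-0.08],[0,0,-0.17],[-0.07,0.006,-0.21],[-0.16,0.014,-0.21],[-0.25,0.023,-0.21],[-0.34,0.031,-0.21],[-0.43,0.04,-0.21],[-0.52,0.048,-0.21],[-0.6,0.055,-0.21],[-0.6659,0.0602,-0.21],[-0.6659,0.0602,-0.21],[-0.6659,0.0602,-0.21]], rot=[[0,0,0],[0,0,0],[0,0,0],[0,0,0],[0,0,0],[0,0,0],[0,0,0],[0,0,0],[0,0,0],[0,0,0],[0,0,0],[0,0,0]], hand=[0.4,0.4,0.4,0.4,0.4,0.4,0.4,0.4,0.4,0.4,0.4,0.4])

```text
clock: 28.0
ee_pos: [0.6259, -0.0001, 0.1356]
tcp_rot: [-1.57, -2.717, 0.001]
wrist_force: [0.7, 0.3, -0.2]
gripper_width: 0.0619
grasp_force: 34.0
```

```bash
python3 -c "
from h import *
p=cam('wrist'); cv2.imwrite('pics/w4.png',p['img'])
P=cloud(p); q=P[(np.hypot(P[:,0]-.628,P[:,1])<.03)&(P[:,2]>.03)&(P[:,2]<.065)]; print('post',len(q),q.mean(0) if len(q) else '', np.percentile(q[:,:2],[2,98],axis=0) if len(q) else '')
q=P[(np.hypot(P[:,0]-.628,P[:,1])<.08)&(abs(P[:,2]-.008)<.003)]; print('disc',len(q),cv2.minEnclosingCircle(q[:,:2].astype(np.float32)*1000))
go((.6275,0,.06,120),(.6275,0,.0205,120))
p=cam('scene'); cv2.imwrite('pics/s4.png',p['img'][180:380,180:420]); "
```

```text
post 54 [0.62371514 0.00801923 0.03482596] [[0.61954827 0.0046619 ]
 [0.62849734 0.00971763]]
disc 7263 ((627.4924926757812, 0.7297570109367371), 49.85883712768555)
t 28.05 pos [6.257e-01 3.000e-04 1.357e-01] yaw 120.0 tilt [-0.0034  0.0012 -1.    ] F [-1.  -0.2 -1.2] w 0.0622 g 34.0 j [-0.16  0.29  1.78  0.    1.08 -0.69]
(0.6275, 0, 0.06, 120) tr [-0.0023, 0.0026, 0.1261] rot [-0.0015, -0.0017, 0.0003]
(0.6275, 0, 0.0205, 120) tr [-0.0025, 0.0027, 0.1919] rot [-0.0015, -0.0017, 0.0003]
```

View pics/w4.png

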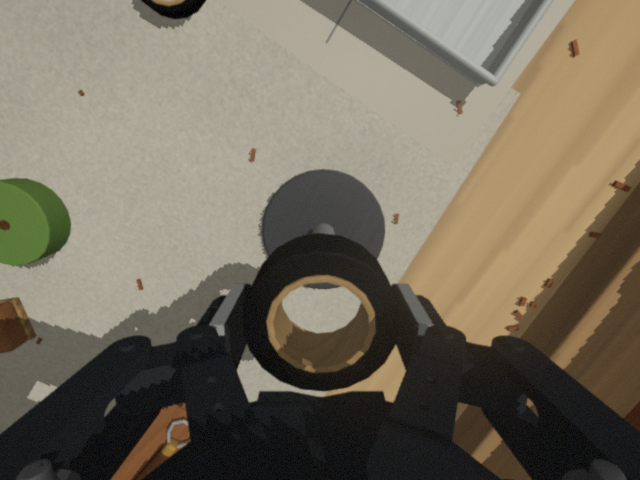

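The roll at (322,310) is held level, with the disc at (323,228) seen in perspective. The post's offset is within about 2 mm. I'll lower it onto the post.

Emit:
step_arm(translation=[[-0.001,0.003,0.04],[-0.001,0.003,0.08],[-0.001,0.003,0.12],[-0.001,0.003,0.14],[-0.001,0.003,0.16],[-0.001,0.003,0.175],[-0.001,0.003,0.183],[-0.001,0.003,0.187],[-0.001,0.003,0.187]], rot=[[0,0,0],[0,0,0],[0,0,0],[0,0,0],[0,0,0],[0,0,0],[0,0,0],[0,0,0],[0,0,0]], hand=[0.4,0.4,0.4,0.4,0.4,0.4,0.4,0.4,0.4])

```text
clock: 29.22
ee_pos: [0.6284, -0.0002, 0.0242]
tcp_rot: [-1.57, -2.719, 0.001]
wrist_force: [-1.1, -1.2, -1.1]
gripper_width: 0.0618
grasp_force: 34.0
```

Emit:
step_arm(translation=[[0,0,0.0025],[0,0,0.005],[0,0,0.0065],[0,0,0.0075],[0,0,0.0075]], rot=[[0,0,0],[0,0,0],[0,0,0],[0,0,0],[0,0,0]], hand=[0.4,0.4,0.4,0.4,0.4])

```text
clock: 29.85
ee_pos: [0.6283, -0.0001, 0.0206]
tcp_rot: [-1.57, -2.718, 0.001]
wrist_force: [-3.3, 0.8, 6.7]
gripper_width: 0.062
grasp_force: 34.6
```

Seated. I'll release slowly and go up.

Emit:
step_arm(translation=[[0,0,0],[0,0,0],[0,0,0],[0,0,0],[0,0,0],[0,0,-0.02],[0,0,-0.1],[0,0,-0.2],[0,0,-0.22],[0,0,-0.22]], rot=[[0,0,0],[0,0,0],[0,0,0],[0,0,0],[0,0,0],[0,0,0],[0,0,0],[0,0,0],[0,0,0],[0,0,0]], hand=[0.78,0.85,0.92,1,1,1,1,1,1,1])

```text
clock: 31.1
ee_pos: [0.6292, -0.0003, 0.1534]
tcp_rot: [1.571, 2.72, 0.001]
wrist_force: [0.0, 1.5, -0.4]
gripper_width: 0.0854
grasp_force: 0.0
```

```bash
python3 -c "
from h import *
p=cam('top')
for l,h in [('roll_wide',.034),('roll_narrow',.013)]:
  for r in trace(p,l)[:2]: P=cloud(p,r['pixels']); Q=P[abs(P[:,2]-h)<.006]; print(l,r['conf'],len(Q),cv2.minEnclosingCircle(Q[:,:2].astype(np.float32)*1000) if len(Q) else '',np.median(P[:,2]))
go((.4508,.1035,.12,120),(.4508,.1035,.011,120))"
```

```text
t 31.25 pos [0.627  0.     0.1491] yaw 120.0 tilt [-0.0063  0.0013 -1.    ] F [ 0.   0.6 -0.6] w 0.0855 g 0.0 j [-0.16  0.27  1.77  0.    1.1  -0.69]
(0.4508, 0.1035, 0.12, 120) tr [0.2959, -0.168, 0.0506] rot [-0.0031, -0.0027, -0.0002]
(0.4508, 0.1035, 0.011, 120) tr [0.2951, -0.1671, 0.2323] rot [-0.0031, -0.0027, -0.0002]
```

Emit:
step_arm(translation=[[0.08,-0.045,0.01],[0.16,-0.09,0.03],[0.23,-0.13,0.05],[0.295,-0.168,0.05],[0.295,-0.168,0.05],[0.295,-0.168,0.05],[0.295,-0.168,0.05]], rot=[[0,0,0],[0,0,0],[0,0,0],[0,0,0],[0,0,0],[0,0,0],[0,0,0]], hand=[1,1,1,1,1,1,1])

```text
clock: 32.12
ee_pos: [0.4536, 0.1022, 0.1219]
tcp_rot: [-1.571, -2.718, 0.001]
wrist_force: [0.2, 0.3, 0.7]
gripper_width: 0.0856
grasp_force: 0.0
```

```bash
python3 -c "
from h import *
p=cam('wrist'); cv2.imwrite('pics/w5.png',p['img'])
for l,h in [('roll_wide',.034),('roll_narrow',.013)]:
  for r in trace(p,l)[:2]: P=cloud(p,r['pixels']); Q=P[abs(P[:,2]-h)<.006]; print(l,r['conf'],len(Q),cv2.minEnclosingCircle(Q[:,:2].astype(np.float32)*1000) if len(Q) else '',np.median(P[:,2]))
go((.4508,.1035,.12,120),(.4508,.1035,.011,120))"
```

```text
t 32.27 pos [0.4534 0.1023 0.1219] yaw 119.9 tilt [-2.2e-03  6.0e-04 -1.0e+00] F [-0.3  0.8 -0.2] w 0.0854 g 0.0 j [ 0.   -0.04  2.18  0.    1.01 -0.52]
(0.4508, 0.1035, 0.12, 120) tr [0.0039, -0.0027, 0.0032] rot [-0.001, -0.001, -0.0007]
(0.4508, 0.1035, 0.011, 120) tr [0.0036, -0.0024, 0.1849] rot [-0.001, -0.001, -0.0007]
```

View pics/w5.png

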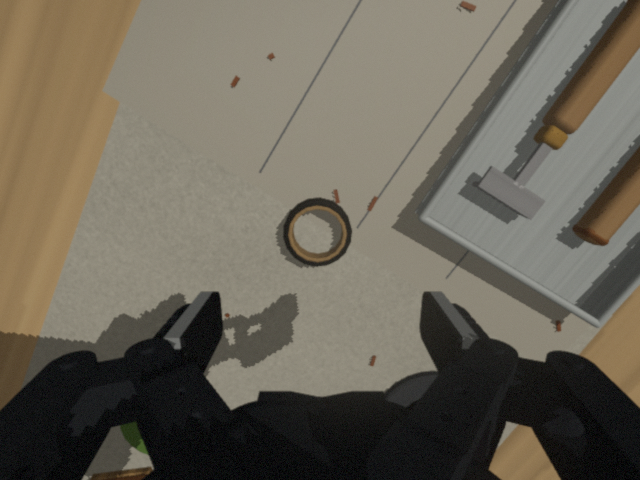

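The narrow roll sits at (318,232), centred between the fingers. The pan corner is at (425,218), so I'll open the fingers only partway.

Emit:
step_arm(translation=[[0.0036,-0.0024,0.05],[0.0036,-0.0024,0.11],[0.0036,-0.0024,0.15],[0.0036,-0.0024,0.175],[0.0036,-0.0024,0.186],[0.0036,-0.0024,0.186],[0.0036,-0.0024,0.186],[0.0036,-0.0024,0.186],[0.0036,-0.0024,0.186],[0.0036,-0.0024,0.186],[0.0036,-0.0024,0.186],[0.0036,-0.0024,0.186]], rot=[[0,0,0],[0,0,0],[0,0,0],[0,0,0],[0,0,0],[0,0,0],[0,0,0],[0,0,0],[0,0,0],[0,0,0],[0,0,0],[0,0,0]], hand=[0.86,0.86,0.86,0.86,0.86,0.75,0.65,0.5,0.3,0.3,0.3,0.3])

```text
clock: 33.78
ee_pos: [0.451, 0.104, 0.0116]
tcp_rot: [-1.57, -2.72, -0.0]
wrist_force: [-1.0, 0.2, 5.7]
gripper_width: 0.0505
grasp_force: 30.9
```

```bash
python3 -c "
from h import *
go((.45,.1035,.13,120),(.6285,0,.13,120))"
```

```text
t 33.77 pos [0.451  0.104  0.0116] yaw 120.0 tilt [-5.e-04  5.e-04 -1.e+00] F [-1.   0.2  5.7] w 0.0505 g 30.9 j [ 0.01  0.16  2.22  0.    0.76 -0.52]
(0.45, 0.1035, 0.13, 120) tr [0.0002, -0.0019, -0.1973] rot [-0.0001, -0.0004, 0.0001]
(0.6285, 0, 0.13, 120) tr [-0.298, 0.1695, -0.1975] rot [-0.0001, -0.0004, 0.0001]
```

Emit:
step_arm(translation=[[0,0,-0.08],[0,0,-0.17],[-0.05,0.03,-0.2],[-0.13,0.075,-0.2],[-0.21,0.12,-0.2],[-0.28,0.16,-0.2],[-0.298,0.1695,-0.2],[-0.298,0.1695,-0.2],[-0.298,0.1695,-0.2],[-0.298,0.1695,-0.2]], rot=[[0,0,0],[0,0,0],[0,0,0],[0,0,0],[0,0,0],[0,0,0],[0,0,0],[0,0,0],[0,0,0],[0,0,0]], hand=[0.3,0.3,0.3,0.3,0.3,0.3,0.3,0.3,0.3,0.3])

```text
clock: 35.02
ee_pos: [0.6267, 0.0008, 0.1298]
tcp_rot: [-1.568, -2.719, 0.001]
wrist_force: [0.4, 0.0, -0.3]
gripper_width: 0.0503
grasp_force: 31.6
```

```bash
python3 -c "
from h import *
p=cam('wrist'); cv2.imwrite('pics/w6.png',p['img'])
P=cloud(p); 
q=P[(np.hypot(P[:,0]-.628,P[:,1])<.05)&(abs(P[:,2]-.034)<.004)]; print('wide top',len(q),cv2.minEnclosingCircle(q[:,:2].astype(np.float32)*1000))
q=P[(np.hypot(P[:,0]-.628,P[:,1])<.02)&(P[:,2]>.045)&(P[:,2]<.06)]; print('post',len(q),q.mean(0))
go((.6285,0,.06,120),(.6285,0,.0456,120))"
```

```text
wide top 3152 ((628.7489013671875, -0.06189650297164917), 31.89910316467285)
post 109 [0.62387151 0.00732539 0.05060065]
t 35.08 pos [0.6269 0.0007 0.1299] yaw 120.0 tilt [-2.5e-03  8.0e-04 -1.0e+00] F [ 0.4 -0.2  0.1] w 0.0506 g 31.6 j [-0.16  0.3   1.78  0.    1.07 -0.69]
(0.6285, 0, 0.06, 120) tr [-0.0026, 0.0019, 0.1165] rot [-0.0011, -0.0012, 0.0005]
(0.6285, 0, 0.0456, 120) tr [-0.0026, 0.0019, 0.1405] rot [-0.0011, -0.0012, 0.0005]
```

View pics/w6.png

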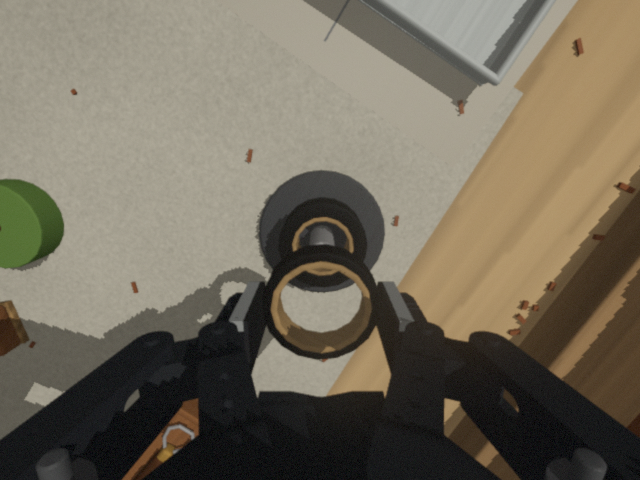

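The wide roll is seated around the post at (323,240) and the narrow roll is held level at (322,305). I'll lower it.

Emit:
step_arm(translation=[[-0.001,0,0.04],[-0.001,0,0.08],[-0.001,0,0.105],[-0.001,0,0.12],[-0.001,0,0.13],[-0.001,0,0.136],[-0.001,0,0.136],[-0.001,0,0.136]], rot=[[0,0,0],[0,0,0],[0,0,0],[0,0,0],[0,0,0],[0,0,0],[0,0,0],[0,0,0]], hand=[0.3,0.3,0.3,0.3,0.3,0.3,0.3,0.3])

```text
clock: 36.08
ee_pos: [0.6283, -0.0007, 0.0488]
tcp_rot: [-1.57, -2.719, 0.0]
wrist_force: [-0.3, 0.5, -0.1]
gripper_width: 0.0502
grasp_force: 31.6
```

Emit:
step_arm(translation=[[0,0,0.0025],[0,0,0.004],[0,0,0.0055],[0,0,0.006],[0,0,0.006]], rot=[[0,0,0],[0,0,0],[0,0,0],[0,0,0],[0,0,0]], hand=[0.3,0.3,0.3,0.3,0.3])

```text
clock: 36.7
ee_pos: [0.628, -0.0006, 0.0458]
tcp_rot: [-1.57, -2.718, 0.001]
wrist_force: [-2.7, -1.0, 5.3]
gripper_width: 0.0502
grasp_force: 32.1
```

Emit:
step_arm(translation=[[0,0,0],[0,0,0],[0,0,0],[0,0,0],[0,0,-0.02],[0,0,-0.1],[0,0,-0.2],[0,0,-0.3],[0,0,-0.3],[0,0,-0.3]], rot=[[0,0,0],[0,0,0],[0,0,0],[0,0,0],[0,0,0],[0,0,0],[0,0,0],[0,0,0],[0,0,0],[0,0,0]], hand=[0.65,0.72,0.8,0.85,0.85,0.85,0.85,0.85,0.85,0.85])

```text
clock: 37.95
ee_pos: [0.6281, -0.0007, 0.2252]
tcp_rot: [-1.57, -2.719, 0.0]
wrist_force: [-0.6, -0.1, -0.6]
gripper_width: 0.0725
grasp_force: 0.0
```

```bash
python3 -c "
from h import *
p=cam('scene'); cv2.imwrite('pics/s7.png',cv2.resize(p['img'][180:380,80:560],None,fx=1.6,fy=1.6))
p=cam('wrist'); P=cloud(p); 
for h,r in((.047,.026),(.034,.032)):
  q=P[(np.hypot(P[:,0]-.628,P[:,1])<.05)&(abs(P[:,2]-h)<.004)]; print(h,len(q),cv2.minEnclosingCircle(q[:,:2].astype(np.float32)*1000),q[:,2].mean())
go()"
```

```text
0.047 1131 ((627.6890869140625, 0.26079225540161133), 25.893442153930664) 0.046418756009502155
0.034 980 ((628.6798706054688, -0.05766375735402107), 31.881811141967773) 0.03348198892870477
t 38.05 pos [ 6.272e-01 -5.000e-04  2.226e-01] yaw 120.0 tilt [-0.0058  0.0012 -1.    ] F [ 0.8  0.2 -1.3] w 0.0726 g 0.0 j [-0.16  0.2   1.71  0.    1.23 -0.69]
```

View pics/s7.png

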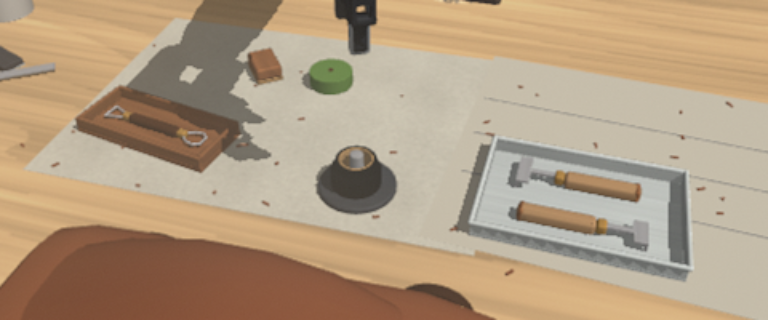

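The picture shows the rakes flat and side by side in the pan (580,200), the loop tool in the trough (155,122), and both rolls stacked on the post (357,170). The bystanders have not moved. I'm handing in.

```bash
python3 -c "
from plant import manip
print(manip.job_done())"
```

```text
the job is handed in; nothing more can be done
None
```

The job is done and handed in at about 38 s: both rakes lie flat side by side in the pan, the loop tool is in the trough, and the narrow roll lies on the wide roll over the post, with the foam wheel and sanding block left where they were.

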